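Seat the graphite crucible in the casting cradle

ROBOT

A 6-joint arm with a two-finger parallel gripper is mounted at the origin on the work surface. World frame = base frame: x ahead of the robot, y to its left, z up, the work surface at z = 0. Lengths are in m, angles in rad, forces in N, time in s.
With the tool pointing down it reaches from about 0.375 to 0.925 m from the base axis. Payload 5.7 kg.
Tool frame: the origin (TCP) lies between the finger pads; the fingertips stand 14 mm ahead of it and the grasp point (between the pads) lies 5 mm behind it (finger_overhang is the distance from the TCP to the fingertips, in m); z points along the fingers, y is the line along which they close (so a half turn about z gives the same grasp; the last joint's range is limited). The gripper opens to 88 mm and grips with 3 to 60 N. Pads are 20 mm wide; open, the fingers measure 115 mm over their backs; the gripper's body (75 mm by 178 mm) begins 61 mm behind the grasp point.
Start: joints at [-0.115, 0.359, 1.51, -0, 1.272, -0.115], TCP at [0.6, -0, 0.237] pointing down, gripper open.
Joint ranges: [-2.97, 2.97], [-1.01, 2.36], [0.21, 2.38], [-0.96, 4.11], [0.2, 2.71], [-2.98, 2.98]. Speed limits (rad/s): [2.39, 2.39, 3.14, 3.14, 3.14, 3.14].

INTERFACE

Orientations are given as a unit quaternion [x, y, z, w].
In Python, from rig import sense, capture, get_calibration, job_done, finger_overhang gives the robot as it stands. The module is installed in compiled form; this text tells all that it offers.
- The arm moves only by the shell command python3 -m crank 'ROWS' [FORCE]. ROWS is JSON, a list of rows, each a list of 7 numbers: the gripper's target within -1 to 1 (shut at 1, half-way at 0, fully open at -1), then the shift along the tool's x, y, z scaled (see below), then the turn, a rotation vector about the tool's x, y, z scaled (see below). In form: [[gripper, dx, dy, dz, ax, ay, az], ...]. A call has exactly 5 rows; each row shifts and turns the commanded pose from where the row before left it, along the tool's axes as they then stand; what a row does not reach is not made up. The controller multiplies each number of a shift by 2.5 cm and each number of a turn by 0.1 rad. A row lasts 1/12 s, in which the tool goes at most 41.7 mm and 7.16 degrees, less where a joint would pass 70% of its speed; a pose out of reach is approached as far as the arm can. A call with a number of a shift or a turn outside -1 to 1 is refused whole. A call with a gripper value outside its range is refused whole. The fingers move at their own pace and stop on an object; FORCE is the grip in N (left out, the last holds). Time passes only in rows, so rows that do not move let the fingers close, or fill a call up. It gives the time, the measured TCP pose, the force, the opening and the grip force at its end, in the units of the state.
- sense(): the state, without advancing time (a new reading comes with each control period).
- capture(name): name is "scene" or "side" or "wrist"; returns (picture, depth): 480x640x3 uint8, red, green, blue; 480x640 float32, m along the optical axis (not along the pixel's ray), 0 where there is no reading.
- get_calibration(name): a dict with "fx", "fy", "cx", "cy" (pixels), "eye" and "attitude" of the camera in the world. Camera axes: x right, y down, z forward; pixel columns grow to the right and rows downward; lengths in m; the calibration is good to about 2 mm. The wrist camera is an equidistant fisheye: a pixel r from the principal point sees the ray r / f radians off the axis. A picture is of the moment at which its call begins: read the wrist's pose just before it. get_calibration takes no time and is no camera call; for the wrist camera it gives the pose at the moment of the call.
- job_done(): hands the job in; it is judged then, once.
The state is a dict: "t": time; "joints": joint angles; "joint_velocities": joint speeds; "joint_torque": joint torques, N m; "ee_pos": TCP position; "ee_rot": TCP orientation; "wrist_force": force on the tool from outside, world axes, zero at the start; "torque": the same for the moment, N m; "width": finger opening in m; "gripper_force": force on a finger pad.
Only numpy, scipy, OpenCV 4.12 (cv2) and the standard library are available. Lean on these libraries where they do the work, as an engineer would, in place of code of your own. Each camera call takes 0.05 s, during which the arm holds its last target. There are 200 camera calls.

TASK

Pick up the dark graphite crucible, lower it (do not drop it) into the tapered copper liner of the blue casting cradle, and press it down lightly until the yellow line around the crucible is level with the cradle's brass rim. Stop there, since pressed much past the line it wedges in the cradle, and let go, leaving it upright. Leave the white and the clay crucibles standing where they are.

Things in the scene. Friction and masses are not known exactly. Their poses are not given: they have to be found in the camera images.
- graphite_crucible: Dark graphite crucible: an open tapered cup 80 mm tall, wall 5 mm, about 110 g. Outside diameter 40 mm at the foot, widening to 52 mm at 46 mm up, then straight to the rim; grip it across that straight top part. A yellow line runs round it 46 mm above the foot. Starts standing on the bench. Origin: centre of its underside, z up its axis; round, so yaw does not matter.
- white_crucible: White ceramic crucible: an open tapered cup of the same shape and size as the graphite one (52 mm across, 80 mm tall), with a blue line, standing on the bench. Origin: centre of its underside, z up. Not needed; leave it standing where it is.
- clay_crucible: Red-brown clay crucible: an open tapered cup of the same shape and size as the graphite one (52 mm across, 80 mm tall), with a white line, standing on the bench. Origin: centre of its underside, z up. Not needed; leave it standing where it is.
- cradle: Casting cradle, fixed to the bench: a 150 x 130 x 6 mm steel plate with a round blue housing 92 mm across, its brass rim 70 mm above the bench, holding the copper liner. When the yellow line is level with the rim, the crucible's underside is 24 mm above this origin. Origin: on the bore's axis, at bench level, z up.
- liner_floor (a point): Centre of the floor of the copper liner, a tapered cup in the cradle: bore 58 mm at the mouth (level with the rim at the start), 44 mm at the floor, 30 mm down. The crucible's foot stands on it, its line then 16 mm above the rim. Pushed with about 5 N it slides down, does not spring back, and stays; the crucible's weight alone does not move it. It jams at its end stop after 30 mm.
Mind the look-alikes: they are no part of the job. What is shaped like the cradle but red is not meant.

How it is judged:
On the way:
1. the graphite crucible is lowered, not dropped, into the mouth of the liner: upright, within 15 mm of its axis, its foot 2 to 28 mm below the rim and not yet on the liner floor (horizontal distance between graphite_crucible and cradle below 0.015 m and z of graphite_crucible in the frame of cradle between 0.042 and 0.068 m and angle between graphite_crucible's own z axis and vertical below 0.26 rad), for 0.1 s.
At the end, for the whole second after the job is handed in: The graphite crucible stands at rest in the liner, within 10 mm of its axis and upright within 10 degrees, its yellow line level with the brass rim within 9 mm, released (horizontal distance between graphite_crucible and cradle below 0.01 m and z of graphite_crucible in the frame of cradle between 0.015 and 0.033 m and angle between graphite_crucible's own z axis and vertical below 0.175 rad and linear speed of graphite_crucible below 0.02 m/s); the robot touches nothing.
It fails at once if the graphite crucible is pressed so deep that its line is more than 12 mm below the rim: wedged (horizontal distance between graphite_crucible and cradle below 0.02 m and z of graphite_crucible in the frame of cradle below 0.012 m).
It fails at once if the white or the clay crucible is shifted by more than 40 mm or tipped by more than 30 degrees (distance of any of white_crucible, clay_crucible from where it was at the start of the episode above 0.04 m or angle between any of white_crucible, clay_crucible's own z axis and vertical above 0.52 rad).
It also fails if it takes over 38 s, if anything falls off the work surface, if the arm or the gripper's body presses on something with over 40 N, if the wrist force passes 120 N, or if a joint passes its speed limit or range.

## Working session

There is one attempt and no reset: what is moved stays moved. The work goes in short steps, Python scripts to look and compute and a shell command to move; the robot and the scene stay as the last step left them, time stands still between calls to the robot, and variables do not carry over. Pictures are saved under pics/ and viewed, at most 10 in all, crops included, and the job is handed in when it is done.

```bash
mkdir -p pics; cat > h.py <<'E'
import numpy as np, cv2
from rig import *
from scipy.spatial.transform import Rotation as R
def cloud(name):
    c=get_calibration(name); im,d=capture(name)
    v,u=np.mgrid[0:480,0:640]
    P=np.stack([(u-c['cx'])/c['fx']*d,(v-c['cy'])/c['fy']*d,d],-1)
    a=np.array(c['attitude']); Rm=a if a.shape==(3,3) else R.from_quat(a).as_matrix()
    P=P@Rm.T+np.array(c['eye']); P[d==0]=np.nan
    return im,P
E
python3 - <<'E'
from h import *
for n in('scene','side'):
    im,P=cloud(n); cv2.imwrite(f'pics/{n}.png',im[...,::-1]); np.savez(f'{n}.npz',im=im,P=P)
    print(get_calibration(n))
print(sense())
E
```

```text
{'fx': 562.489181691186, 'fy': 562.489181691186, 'cx': 325.2074188250325, 'cy': 242.4169753455288, 'eye': array([1.33820646, 0.28813867, 0.84190016]), 'attitude': array([ 0.47819333,  0.76259924, -0.36689824, -0.23486002])}
{'fx': 445.55282248089065, 'fy': 445.55282248089065, 'cx': 320.2504653312282, 'cy': 241.19325897516143, 'eye': array([ 0.10271041, -0.86681511,  0.76965022]), 'attitude': array([ 0.88552472, -0.21704935,  0.08627481, -0.401612  ])}
{'t': 0.1, 'joints': array([-1.15105694e-01,  3.59425438e-01,  1.51132357e+00, -2.89270144e-05,
        1.27250818e+00, -1.15090600e-01]), 'joint_velocities': array([ 0.00133724, -0.00109939, -0.00526407,  0.00128644, -0.00325861,
       -0.00137919]), 'joint_torque': array([-1.00573943e-03, -5.16363215e+01, -2.71407151e+01,  6.75204420e-02,
        2.75516213e-02, -3.27900011e-05]), 'ee_pos': array([5.99394352e-01, 4.87150703e-05, 2.35898369e-01]), 'ee_rot': array([ 7.07108859e-01,  7.07104213e-01, -5.27852028e-04, -6.43606942e-04]), 'wrist_force': array([-0.41575659,  0.2339764 , -0.74250356]), 'torque': array([-0.03341074, -0.02042785,  0.02341809]), 'gripper_force': 0.0, 'width': 0.08807055056257988}
```

View pics/scene.png

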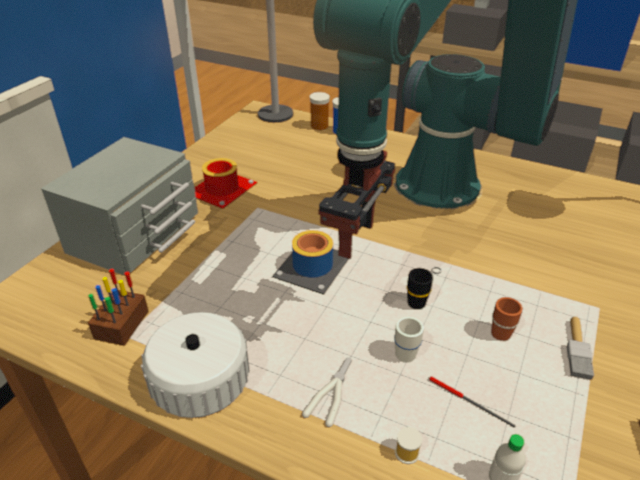

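View pics/side.png

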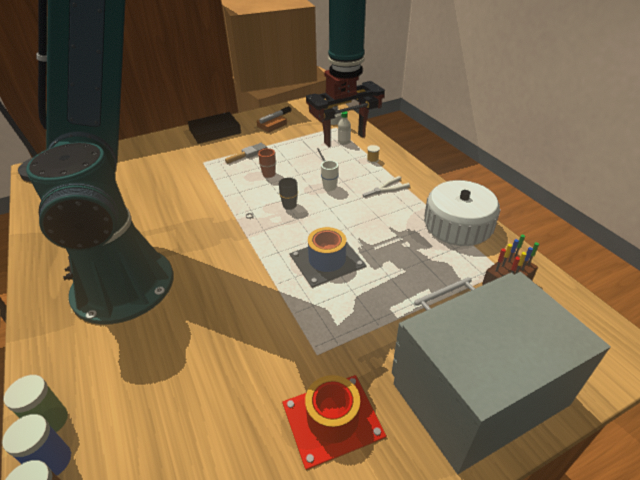

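The scene picture shows the blue cradle at (313,252), graphite at (419,288), white at (408,340) and clay at (506,318). In the side picture they are at (327,248), (289,193), (330,175) and (268,163). The red decoy is well away from them.

```bash
cat > loc.py <<'E'
from h import *
from scipy.optimize import least_squares
px={'scene':dict(cradle=(313,252),graph=(419,288),white=(408,340),clay=(506,318)),
 'side':dict(cradle=(327,248),graph=(289,193),white=(330,175),clay=(268,163))}
for n in px:
    z=np.load(n+'.npz'); P=z['P']
    for k,(u,v) in px[n].items():
        w=45 if k=='cradle' else 28
        Q=P[v-w:v+w,u-w:u+w].reshape(-1,3); Q=Q[~np.isnan(Q[:,0])]
        c0=np.nanmedian(P[v-4:v+5,u-4:u+5].reshape(-1,3),0)
        Q=Q[np.hypot(*(Q-c0)[:,:2].T)<(.09 if k=='cradle' else .06)]
        lo,hi,r=(.015,.064,.046) if k=='cradle' else (.05,.076,.026)
        top=Q[(Q[:,2]>lo)&(Q[:,2]<.12)]
        S=Q[(Q[:,2]>lo)&(Q[:,2]<hi)]
        cam=np.array(get_calibration(n)['eye'])[:2]
        # robust: outer wall radius r
        f=lambda c:np.hypot(*(S[:,:2]-c).T)-r
        d=(c0[:2]-cam);d/=np.linalg.norm(d)
        s=least_squares(f,c0[:2]+d*.02,loss='soft_l1',f_scale=.002)
        print(n,k,s.x.round(4),len(S),'rms',np.median(abs(s.fun)).round(4),'ztop',np.percentile(top[:,2],97).round(4))
E
python3 loc.py
```

```text
scene cradle [ 0.4681 -0.1543] 950 rms 0.002 ztop 0.0714
scene graph [0.4798 0.098 ] 412 rms 0.0025 ztop 0.0801
scene white [0.6238 0.1237] 477 rms 0.0026 ztop 0.0806
scene clay [0.4888 0.278 ] 486 rms 0.0024 ztop 0.0801
side cradle [ 0.4642 -0.1575] 804 rms 0.002 ztop 0.0718
side graph [0.4747 0.0941] 235 rms 0.0021 ztop 0.0808
side white [0.618  0.1202] 211 rms 0.0022 ztop 0.0808
side clay [0.484  0.2748] 188 rms 0.0019 ztop 0.0808
```

```bash
python3 -m crank '[[-1,0.75,-1,0,0,0,0],[-1,0.75,-1,0,0,0,0],[-1,0.75,-1,0,0,0,0],[-1,0.8,-1,0,0,0,0],[-1,0.8,-0.9,0,0,0,0]]'
python3 -m crank '[[-1,0,0,0.8,0,0,0],[-1,0,0,0.8,0,0,0],[-1,0,0,0.4,0,0,0],[-1,0,0,0,0,0,0],[-1,0,0,0,0,0,0]]'
python3 - <<'E'
from h import *
c=get_calibration('wrist');print(c);im,d=capture('wrist');cv2.imwrite('pics/w1.png',im[...,::-1]);np.savez('w1.npz',im=im,d=d)
for n in('scene','side'):
    im,P=cloud(n);np.savez(n+'2.npz',im=im,P=P)
E
```

```text
t: 0.52
ee_pos: [0.4754, 0.0968, 0.2361]
ee_rot: [0.707, 0.707, -0.001, -0.001]
wrist_force: [0.3, 1.4, 0.7]
width: 0.0876
gripper_force: 0.0
t: 0.93
ee_pos: [0.4772, 0.0961, 0.1863]
ee_rot: [0.707, 0.707, -0.001, -0.001]
wrist_force: [0.8, 0.5, 0.3]
width: 0.088
gripper_force: 0.0
{'fx': 371.64829954431775, 'fy': 371.64829954431775, 'cx': 320.5419440343855, 'cy': 244.00858734217942, 'eye': array([0.47788967, 0.1797932 , 0.33478291]), 'attitude': array([ 9.88332226e-01, -2.67487169e-04, -8.82965599e-04,  1.52310734e-01])}
```

View pics/w1.png

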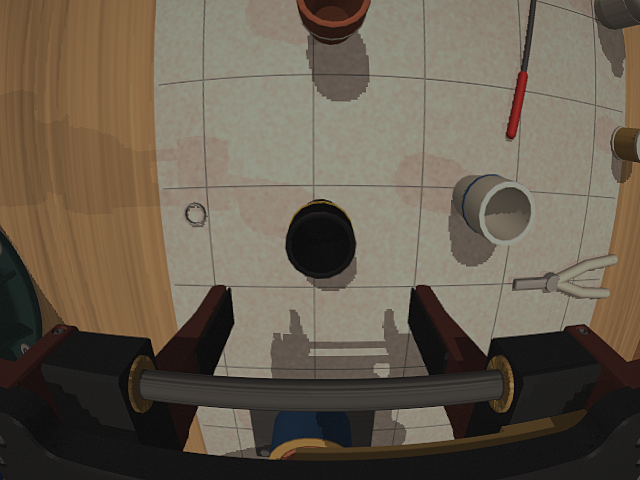

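The wrist picture shows graphite with its rim centred at about (321,243), white at (500,212) and clay at the top, around (334,10). The fingers straddle the graphite's x.

```bash
cat >> h.py <<'E'
def wcloud(c,d):
    v,u=np.mgrid[0:480,0:640]; x=(u-c['cx']);y=(v-c['cy']);r=np.hypot(x,y)+1e-9;t=r/c['fx']
    P=np.stack([np.tan(t)*x/r*d,np.tan(t)*y/r*d,d],-1)
    P=P@R.from_quat(c['attitude']).as_matrix().T+np.array(c['eye']); P[d==0]=np.nan
    return P
E
python3 - <<'E'
from h import *
c=get_calibration('wrist');z=np.load('w1.npz');P=wcloud(c,z['d'])
m=np.zeros((480,640),bool);m[180:295,270:370]=1
Q=P[m&(P[...,2]>.075)&(P[...,2]<.09)]
print(len(Q),cv2.minEnclosingCircle(Q[:,:2].astype(np.float32)),np.percentile(Q,[1,99],axis=0),np.nanmedian(Q[:,2]))
for n,b in (('scene2',(419,288)),('side2',(289,193))):
    P=np.load(n+'.npz')['P'];u,v=b;Q=P[v-28:v+28,u-28:u+28].reshape(-1,3);Q=Q[(Q[:,2]>.077)&(Q[:,2]<.086)&(np.hypot(Q[:,0]-.477,Q[:,1]-.097)<.04)]
    print(n,len(Q),cv2.minEnclosingCircle(Q[:,:2].astype(np.float32)),Q.min(0),Q.max(0))
for n,b in (('scene',(313,252)),('side',(327,248))):
    P=np.load(n+'.npz')['P'];u,v=b;Q=P[v-45:v+45,u-45:u+45].reshape(-1,3);Q=Q[(Q[:,2]>.067)&(Q[:,2]<.075)&(np.hypot(Q[:,0]-.466,Q[:,1]+.156)<.06)]
    print(n,len(Q),cv2.minEnclosingCircle(Q[:,:2].astype(np.float32)),Q.min(0),Q.max(0))
E
```

```text
1547 ((0.4785037040710449, 0.098318912088871), 0.026406757533550262) [[0.45344712 0.07384242 0.07526438]
 [0.50366573 0.12352445 0.08291014]] 0.08121571518151433
scene2 122 ((0.4794307351112366, 0.09836319833993912), 0.02700818143785) [0.45295578 0.07265974 0.07700351] [0.50616071 0.12331264 0.08182146]
side2 65 ((0.47356748580932617, 0.09529367089271545), 0.027376295998692513) [0.44810764 0.06802351 0.07710675] [0.50028466 0.12000806 0.08236435]
scene 543 ((0.4671441614627838, -0.15305984020233154), 0.04956952482461929) [ 0.41903001 -0.2013907   0.06700898] [ 0.51550968 -0.10773343  0.07468153]
side 528 ((0.4647434949874878, -0.15680651366710663), 0.0486113503575325) [ 0.4184595  -0.20364424  0.0670339 ] [ 0.51035662 -0.11030505  0.07407343]
```

```bash
python3 -m crank '[[-1,0.06,0.03,1,0,0,0],[-1,0,0,1,0,0,0],[-1,0,0,1,0,0,0],[-1,0,0,1,0,0,0],[-1,0,0,0.75,0,0,0]]'
python3 -m crank '[[-1,0,0,0,0,0,0],[-1,0,0,0,0,0,0],[-1,0,0,0,0,0,0],[0,0,0,0,0,0,0],[0.3,0,0,0,0,0,0]]' 20
python3 -m crank '[[1,0,0,0,0,0,0],[1,0,0,0,0,0,0],[1,0,0,0,0,0,0],[1,0,0,0,0,0,0],[1,0,0,0,0,0,0]]' 20
```

```text
t: 1.5
ee_pos: [0.4787, 0.0976, 0.0671]
ee_rot: [0.707, 0.707, 0.0, 0.0]
wrist_force: [-0.0, -0.7, 0.4]
width: 0.0878
gripper_force: 0.0
t: 1.92
ee_pos: [0.4794, 0.0978, 0.0693]
ee_rot: [0.707, 0.707, 0.001, 0.001]
wrist_force: [-0.2, 0.1, -0.1]
width: 0.078
gripper_force: 0.0
t: 2.33
ee_pos: [0.4782, 0.0978, 0.068]
ee_rot: [0.707, 0.707, -0.0, -0.0]
wrist_force: [-0.5, -0.4, 2.2]
width: 0.051
gripper_force: 20.0
```

```bash
python3 -m crank '[[1,0,0,-0.4,0,0,0],[1,0,0,-0.8,0,0,0],[1,0,0,-1,0,0,0],[1,0,0,-1,0,0,0],[1,0,0,-0.8,0,0,0]]'
python3 -m crank '[[1,-0.5,0,0,0,0,0],[1,-0.9,-0.1,0,0,0,0],[1,-0.9,-0.1,0,0,0,0],[1,-0.9,-0.1,0,0,0,0],[1,-0.9,-0.1,0,0,0,0]]'
python3 -m crank '[[1,-0.9,-0.05,0,0,0,0],[1,-0.9,0,0,0,0,0],[1,-0.9,0,0,0,0,0],[1,-0.9,0,0,0,0,0],[1,-0.9,0,0,0,0,0]]'
python3 -m crank '[[1,-0.8,0,0,0,0,0],[1,-0.7,0,0,0,0,0],[1,0,0,0,0,0,0],[1,0,0,0,0,0,0],[1,0,0,0,0,0,0]]'
python3 - <<'E'
from h import *
for n in('scene','side'):
    im,P=cloud(n);np.savez(n+'3.npz',im=im,P=P)
    u,v=(313,235) if n=='scene' else (327,220)
    cr=im[v-110:v+110,u-110:u+110]
    globals()[n]=cv2.resize(cr,(400,400))
cv2.imwrite('pics/both.png',np.hstack([scene,side])[...,::-1])
E
```

```text
t: 2.75
ee_pos: [0.4783, 0.0978, 0.17]
ee_rot: [0.707, 0.707, 0.0, 0.0]
wrist_force: [0.8, 1.0, -1.5]
width: 0.0512
gripper_force: 19.9
t: 3.17
ee_pos: [0.4678, -0.0056, 0.1685]
ee_rot: [0.707, 0.707, 0.0, 0.0]
wrist_force: [1.2, -0.4, -1.0]
width: 0.0514
gripper_force: 19.9
t: 3.58
ee_pos: [0.4666, -0.1183, 0.1684]
ee_rot: [0.707, 0.707, -0.0, -0.0]
wrist_force: [-0.2, 0.4, -0.9]
width: 0.0512
gripper_force: 19.9
t: 4.0
ee_pos: [0.4665, -0.154, 0.168]
ee_rot: [0.707, 0.707, 0.0, -0.001]
wrist_force: [0.6, 0.7, -1.7]
width: 0.0509
gripper_force: 19.9
```

View pics/both.png

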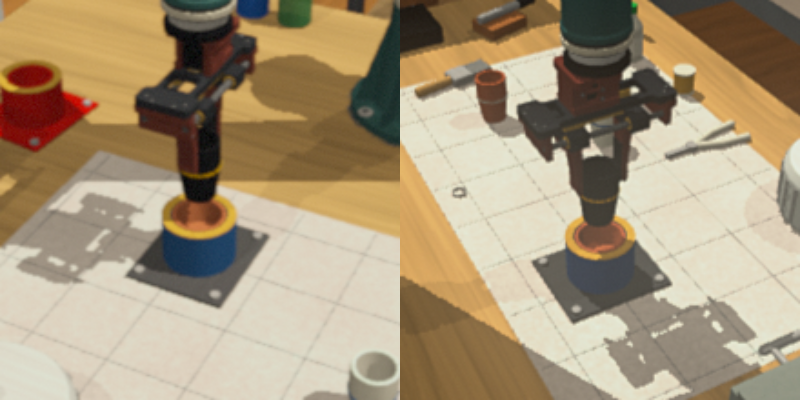

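Both views show the crucible held upright above the cradle mouth. I'll check the horizontal offset numerically with the same fit in each camera.

```bash
python3 - <<'E'
from h import *
from scipy.optimize import least_squares
for n in('scene','side'):
    P=np.load(n+'3.npz')['P'].reshape(-1,3);eye=np.array(get_calibration(n)['eye'])[:2]
    c0=np.array([.466,-.155]);D=np.hypot(*(P[:,:2]-c0).T)
    out=[]
    for lo,hi,rf,m in ((.104,.143,lambda z:.02+.006*(z-.1005)/.046,.038),(.012,.066,lambda z:.046+0*z,.06)):
        S=P[(P[:,2]>lo)&(P[:,2]<hi)&(D<m)]
        s=least_squares(lambda c:np.hypot(*(S[:,:2]-c).T)-rf(S[:,2]),c0+(c0-eye)*.02,loss='soft_l1',f_scale=.002)
        out.append(s.x);print(n,s.x.round(4),len(S),np.median(abs(s.fun)).round(4))
    print('held-cradle',(out[0]-out[1]).round(4))
E
```

```text
scene [ 0.4665 -0.1543] 255 0.0008
scene [ 0.468  -0.1543] 1043 0.002
held-cradle [-0.0015  0.0001]
side [ 0.4646 -0.155 ] 225 0.0007
side [ 0.4641 -0.1573] 861 0.0017
held-cradle [0.0005 0.0023]
```

```bash
python3 -m crank '[[1,-0.05,0.02,0.4,0,0,0],[1,0,0,0.5,0,0,0],[1,0,0,0.5,0,0,0],[1,0,0,0.4,0,0,0],[1,0,0,0,0,0,0]]'
python3 -m crank '[[1,0,0,0,0,0,0],[1,0,0,0,0,0,0],[1,0,0,0,0,0,0],[1,0,0,0,0,0,0],[1,0,0,0,0,0,0]]' 30
python3 -m crank '[[1,0,0,0.1,0,0,0],[1,0,0,0.1,0,0,0],[1,0,0,0.1,0,0,0],[1,0,0,0,0,0,0],[1,0,0,0,0,0,0]]'
```

```text
t: 4.52
ee_pos: [0.4659, -0.1548, 0.1206]
ee_rot: [0.707, 0.707, -0.001, -0.002]
wrist_force: [0.4, 0.4, -0.8]
width: 0.0513
gripper_force: 19.9
t: 4.93
ee_pos: [0.4678, -0.1562, 0.1234]
ee_rot: [0.707, 0.707, 0.0, 0.0]
wrist_force: [0.4, -0.2, -1.1]
width: 0.0509
gripper_force: 29.9
t: 5.35
ee_pos: [0.4672, -0.1559, 0.1151]
ee_rot: [0.707, 0.707, -0.0, -0.0]
wrist_force: [-0.4, -0.2, -1.0]
width: 0.0513
gripper_force: 29.9
```

```bash
python3 -m crank '[[1,0,0,0.1,0,0,0],[1,0,0,0.1,0,0,0],[1,0,0,0.05,0,0,0],[1,0,0,0,0,0,0],[1,0,0,0,0,0,0]]'
python3 -m crank '[[1,0,0,0.1,0,0,0],[1,0,0,0.1,0,0,0],[1,0,0,0.05,0,0,0],[1,0,0,0,0,0,0],[1,0,0,0,0,0,0]]'
python3 -m crank '[[1,0,0,0.1,0,0,0],[1,0,0,0.1,0,0,0],[1,0,0,0.1,0,0,0],[1,0,0,0,0,0,0],[1,0,0,0,0,0,0]]'
python3 - <<'E'
from h import *
im,P=cloud('scene');np.savez('scene4.npz',im=im,P=P);a=cv2.resize(im[185:285,263:363],(400,400))
im,P=cloud('side');np.savez('side4.npz',im=im,P=P);b=cv2.resize(im[180:280,277:377],(400,400))
cv2.imwrite('pics/p.png',np.hstack([a,b])[...,::-1])
E
```

```text
t: 5.77
ee_pos: [0.4673, -0.1559, 0.109]
ee_rot: [0.707, 0.707, -0.0, -0.0]
wrist_force: [-0.1, 0.1, -1.7]
width: 0.051
gripper_force: 29.9
t: 6.18
ee_pos: [0.4677, -0.1561, 0.1029]
ee_rot: [0.707, 0.707, 0.0, 0.0]
wrist_force: [0.7, 0.1, 1.9]
width: 0.0512
gripper_force: 29.9
t: 6.6
ee_pos: [0.4675, -0.156, 0.0951]
ee_rot: [0.707, 0.707, -0.0, -0.0]
wrist_force: [-0.7, -0.5, -1.0]
width: 0.0508
gripper_force: 29.9
```

View pics/p.png

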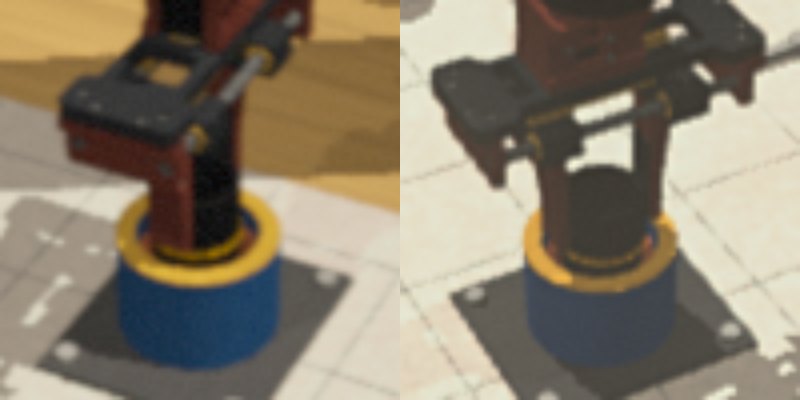

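Both views show the line just above the brass rim and the liner sunk a little below it. About 3 mm is left, so I'll press a touch more and measure the rim heights.

```bash
python3 -m crank '[[1,0,0,0.06,0,0,0],[1,0,0,0.06,0,0,0],[1,0,0,0,0,0,0],[1,0,0,0,0,0,0],[1,0,0,0,0,0,0]]'
python3 - <<'E'
from h import *
for n in('scene','side'):
    im,P=cloud(n);Q=P.reshape(-1,3);D=np.hypot(Q[:,0]-.4665,Q[:,1]+.156);I=im.reshape(-1,3).astype(int)
    rim=Q[(D>.036)&(D<.044)&(Q[:,2]>.055)&(Q[:,2]<.08)]
    dark=(I.max(1)<60)&(D<.03)&(Q[:,2]>.08)&(Q[:,2]<.118)
    print(n,'rim',np.median(rim[:,2]),'top',np.percentile(Q[dark][:,2],[50,90,95,98,100]),dark.sum())
    yel=(I[:,0]>I[:,2]*2+30)&(I[:,1]>90)&(D<.03)&(Q[:,2]>.055)&(Q[:,2]<.1);print('yellow z',np.percentile(Q[yel][:,2],[10,50,90]) if yel.sum() else None,yel.sum())
E
```

```text
t: 7.12
ee_pos: [0.4674, -0.156, 0.0923]
ee_rot: [0.707, 0.707, -0.0, -0.0]
wrist_force: [-0.2, -0.3, 1.2]
width: 0.0509
gripper_force: 29.9
scene rim 0.06940508385549149 top [0.09432962 0.10462689 0.10812484 0.11131003 0.11577386] 223
yellow z [0.06003166 0.06350756 0.07225773] 24
side rim 0.070099018865317 top [0.10324337 0.10786599 0.11248789 0.11456235 0.11594533] 18
yellow z [0.06982853 0.06982853 0.06982853] 1
```

Foot height comes out at about 24 mm and the line is near the rim. Releasing: open slowly, then rise.

```bash
python3 -m crank '[[0.1,0,0,0,0,0,0],[-0.2,0,0,0,0,0,0],[-0.5,0,0,0,0,0,0],[-0.8,0,0,0,0,0,0],[-1,0,0,0,0,0,0]]'
python3 -m crank '[[-1,0,0,0,0,0,0],[-1,0,0,0,0,0,0],[-1,0,0,-0.3,0,0,0],[-1,0,0,-0.6,0,0,0],[-1,0,0,-0.8,0,0,0]]'
python3 -m crank '[[-1,0,0,-1,0,0,0],[-1,0,0,-1,0,0,0],[-1,0,0,-1,0,0,0],[-1,0,0,-1,0,0,0],[-1,0,0,-0.5,0,0,0]]'
python3 - <<'E'
from h import *
for n in('scene','side'):
    im,P=cloud(n);Q=P.reshape(-1,3);D=np.hypot(Q[:,0]-.4665,Q[:,1]+.156);I=im.reshape(-1,3).astype(int)
    t=Q[(D<.032)&(Q[:,2]>.09)&(Q[:,2]<.13)]
    rim=Q[(D>.036)&(D<.044)&(Q[:,2]>.055)&(Q[:,2]<.08)]
    print(n,np.median(rim[:,2]),np.percentile(t[:,2],[90,97,99]),t[t[:,2]>.1].mean(0),cv2.minEnclosingCircle(t[t[:,2]>.1][:,:2].astype(np.float32)))
    globals()[n]=cv2.resize(im[185:285,263:363] if n=='scene' else im[180:280,277:377],(400,400))
cv2.imwrite('pics/f.png',np.hstack([scene,side])[...,::-1])
E
```

```text
t: 7.63
ee_pos: [0.4675, -0.156, 0.0923]
ee_rot: [0.707, 0.707, -0.0, -0.0]
wrist_force: [-0.5, -0.2, 1.1]
width: 0.0694
gripper_force: 0.0
t: 8.05
ee_pos: [0.4664, -0.1555, 0.1347]
ee_rot: [0.707, 0.707, -0.001, -0.001]
wrist_force: [0.6, -0.8, -0.3]
width: 0.0877
gripper_force: 0.0
t: 8.47
ee_pos: [0.4686, -0.1565, 0.251]
ee_rot: [0.707, 0.707, 0.001, 0.002]
wrist_force: [0.3, -0.5, 0.4]
width: 0.0877
gripper_force: 0.0
scene 0.06917284268890583 [0.10408314 0.1047688  0.10556017] [ 0.46958526 -0.15535397  0.10276832] ((0.4676433801651001, -0.15763656795024872), 0.02910074032843113)
side 0.07012071830392502 [0.10464228 0.10535744 0.10599186] [ 0.46341544 -0.1591825   0.10323494] ((0.4644884169101715, -0.15812751650810242), 0.027897009626030922)
```

View pics/f.png

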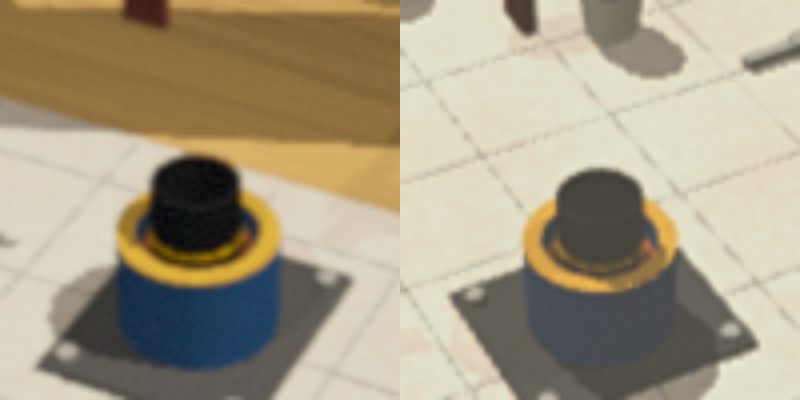

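The crucible stands upright and centred with its rim about 104–105 mm high, so the line is level with the brass rim. The gripper is clear.

```bash
python3 -m crank '[[-1,0,0,0,0,0,0],[-1,0,0,0,0,0,0],[-1,0,0,0,0,0,0],[-1,0,0,0,0,0,0],[-1,0,0,0,0,0,0]]'; python3 -c "from rig import *;print(job_done())"
```

```text
t: 8.98
ee_pos: [0.4669, -0.1558, 0.2464]
ee_rot: [0.707, 0.707, -0.0, -0.001]
wrist_force: [0.1, 0.2, -0.1]
width: 0.0882
gripper_force: 0.0
the job is handed in; nothing more can be done
None
```

The graphite crucible stands released and upright in the blue cradle's liner, its yellow line level with the brass rim to within about 1–2 mm by my camera measurements; I handed the job in at about 9 s (no verdict was returned), and the arm never went near the white and clay crucibles.

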